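# Rock the seesaw gate to feed marbles into the packing box

### The job

Fill the two compartments of the kraft box from the marble feeder: press down one end of the seesaw gate so that all the blue marbles run down into the box while the orange ones stay held back, then press the other end to rock the gate right over so that the orange marbles run down the other chute. Work the gate by its red pads only: do not touch or pick up the marbles, and leave the brush jar, iron weight and glue bottle where they stand.

Things in the scene. Friction and masses are not known exactly. Their poses are not given: they have to be found in the camera images.
- pivot (a point): Pivot of the seesaw gate, 140 mm above the table, on a fixed post between two lanes. Axes = the feeder's: x = the way the marbles roll (downhill, away from the robot), y = to the left along the gate beam, z up. The feeder is yawed up to 0.35 rad from the robot's x. The gate is a dark steel beam, 10 mm high and 250 mm long, across both lanes.
- gate (a joint): Tilt of the seesaw gate about the feeder's x, rad: 0 = level (both lanes shut), positive = left (+y) end up, right end down; stops at -0.36 and +0.36. The raised end's lane is open (fully so at the stop), the lowered end's lane stays shut. About 1 N on a pad moves the stiff pivot, and the gate stays where it is left.
- left_pad (a point): Centre of the top of the red press pad at the gate's left (+y) end, 125 mm along the beam from the pivot and 10 mm above the beam's axis; 40 mm (x) by 44 mm (along the beam), 8 mm thick. It moves with the gate: 150 mm above the table when level, 44 mm lower or higher at the stops. Pushing it down opens the right lane.
- right_pad (a point): The same on the gate's right (-y) end. Pushing it down opens the left lane.
- left_paddle (a point): Lower edge of the steel paddle (18 mm wide, 4 mm thick, 43 mm tall) that hangs from the beam 70 mm left of the pivot and shuts the left lane. Lanes are troughs 30 mm wide inside, sloping 18 degrees downhill, floor 100 mm above the table at the gate; this edge is 7 mm above the floor when the gate is level.
- right_paddle (a point): The same for the right lane.
- blue_magazine: Sloping trough with blue side walls (125 mm long, uphill of the gate, on the robot's side) that holds the three blue marbles. Its origin lies on the table under the gate at the middle of its lane, 70 mm left or right of the pivot; axes as the feeder's. Fixed; which magazine is left and which right varies.
- orange_magazine: The same with orange side walls, holding the three orange marbles, in the other lane.
- packing_box: Open kraft box, 130 (x) by 190 (y) by 55 mm high, 4 mm walls and floor, fixed below the ends of the two chutes, downhill of the gate (its centre 149 mm from the pivot); a middle wall along x makes one compartment per lane. Origin: centre of its underside; axes as the feeder's.
- blue1: Blue glass marble, 25 mm across, 20 g, the front (nearest the gate) in its magazine at the start. Origin: its centre.
- blue2: Blue glass marble, 25 mm across, 20 g, the second in its magazine at the start. Origin: its centre.
- blue3: Blue glass marble, 25 mm across, 20 g, the third (highest) in its magazine at the start. Origin: its centre.
- orange1: Orange glass marble, 25 mm across, 20 g, the front (nearest the gate) in its magazine at the start. Origin: its centre.
- orange2: Orange glass marble, 25 mm across, 20 g, the second in its magazine at the start. Origin: its centre.
- orange3: Orange glass marble, 25 mm across, 20 g, the third (highest) in its magazine at the start. Origin: its centre.
- brush_jar: Glass of paint brushes, 76 mm across, about 185 mm high with the brushes, standing loose. Origin: centre of its underside.
- iron_weight: Dark iron paper weight with a knob, 60 mm across, 72 mm high, standing loose. Origin: centre of its underside.
- glue_bottle: Yellow glue bottle with a pointed top, 44 mm across, 145 mm high, standing loose. Origin: centre of its underside.
There are look-alikes about, which are no part of the job. What is shaped like the orange2 but turquoise is not meant. What is shaped like the blue2 but green is not meant.

How it is judged (in metres and radians):
On the way, in this order (a step that is already met when the one before it is completed fails the run):
1. all three blue marbles are in their compartment of the box while all the orange ones are still held behind the gate (z of blue1 in the frame of packing_box between 0 and 0.045 m and x of blue1 in the frame of packing_box between -0.065 and 0.065 m and y of blue1 in the frame of blue_magazine between -0.07 and 0.07 m and z of blue2 in the frame of packing_box between 0 and 0.045 m and x of blue2 in the frame of packing_box between -0.065 and 0.065 m and y of blue2 in the frame of blue_magazine between -0.07 and 0.07 m and z of blue3 in the frame of packing_box between 0 and 0.045 m and x of blue3 in the frame of packing_box between -0.065 and 0.065 m and y of blue3 in the frame of blue_magazine between -0.07 and 0.07 m and x of each of orange1, orange2, orange3 in the frame of orange_magazine below 0 m), for 0.2 s.
2. the gate is rocked over and all three orange marbles are in the other compartment (z of orange1 in the frame of packing_box between 0 and 0.045 m and x of orange1 in the frame of packing_box between -0.065 and 0.065 m and y of orange1 in the frame of orange_magazine between -0.07 and 0.07 m and z of orange2 in the frame of packing_box between 0 and 0.045 m and x of orange2 in the frame of packing_box between -0.065 and 0.065 m and y of orange2 in the frame of orange_magazine between -0.07 and 0.07 m and z of orange3 in the frame of packing_box between 0 and 0.045 m and x of orange3 in the frame of packing_box between -0.065 and 0.065 m and y of orange3 in the frame of orange_magazine between -0.07 and 0.07 m), for 0.2 s.
At the end, for the whole second after the job is handed in: All six marbles lie at rest (under 30 mm/s) in the packing box, centres less than 45 mm above the table, blue in the compartment below the blue magazine and orange in the one below the orange magazine; brush jar, weight and glue bottle within 20 mm of where they stood (all of step 2 and z of blue1 in the frame of packing_box between 0 and 0.045 m and x of blue1 in the frame of packing_box between -0.065 and 0.065 m and y of blue1 in the frame of blue_magazine between -0.07 and 0.07 m and z of blue2 in the frame of packing_box between 0 and 0.045 m and x of blue2 in the frame of packing_box between -0.065 and 0.065 m and y of blue2 in the frame of blue_magazine between -0.07 and 0.07 m and z of blue3 in the frame of packing_box between 0 and 0.045 m and x of blue3 in the frame of packing_box between -0.065 and 0.065 m and y of blue3 in the frame of blue_magazine between -0.07 and 0.07 m and linear speed of each of blue1, blue2, blue3, orange1, orange2, orange3 below 0.03 m/s and distance of each of brush_jar, iron_weight, glue_bottle from where it was at the start of the episode below 0.02 m); the robot touches nothing.
It fails at once if the robot touches a marble (contact force between any of the fingers, the arm and blue1 above 0.2 N or contact force between any of the fingers, the arm and blue2 above 0.2 N or contact force between any of the fingers, the arm and blue3 above 0.2 N or contact force between any of the fingers, the arm and orange1 above 0.2 N or contact force between any of the fingers, the arm and orange2 above 0.2 N or contact force between any of the fingers, the arm and orange3 above 0.2 N).
It fails at once if a marble is lifted (centre more than 160 mm above the table) (height (world z) of any of blue1, blue2, blue3, orange1, orange2, orange3 above 0.16 m).
It fails at once if the brush jar, iron weight or glue bottle is moved more than 20 mm or tipped more than 0.3 rad (distance of any of brush_jar, iron_weight, glue_bottle from where it was at the start of the episode above 0.02 m or angle between any of brush_jar, iron_weight, glue_bottle's own z axis and vertical above 0.3 rad).
It also fails if it takes over 42 s, if anything falls off the work surface, if the arm or the gripper's body presses on something with over 40 N, if the wrist force passes 120 N, or if a joint passes its speed limit or range.

### The arm

A 6-joint arm with a two-finger parallel gripper is mounted at the origin on the work surface. World frame = base frame: x ahead of the robot, y to its left, z up, the work surface at z = 0. Lengths are in mm, angles in degrees, forces in N, time in s.
With the tool pointing down it reaches from about 350 to 850 mm from the base axis. Payload 8.1 kg.
Tool frame: the origin (TCP) lies midway between the tips of the shut fingers; the grasp point (between the pads) lies 19 mm behind it; z points along the fingers, y is the direction in which the jaws open and shut (so a half turn about z gives the same grasp; the last joint's range is limited). The gripper opens to 85 mm and grips with 20 to 120 N. Pads are 22 mm wide; open, the fingers measure 114 mm over their backs; the gripper's body (76 mm by 85 mm) begins 54 mm behind the grasp point. The pads swing forward as they close: fully open they stand 13 mm farther back than shut.
Start: joints at [62.086, 7.471, 85.268, -0, 87.261, -4.893], TCP at [234.625, 552.229, 231.292] pointing down, gripper open.
Joint ranges: [-169.43, 169.43], [-51.17, 129.36], [1.28, 143.12], [-76.62, 256.62], [0, 156.53], [-152.29, 152.29]. Speed limits (degrees/s): [136.94, 136.94, 159.86, 180, 180, 180].

### API

Orientations are given as [roll, pitch, yaw] about the fixed x, y, z axes, in that order (R = Rz(yaw) Ry(pitch) Rx(roll)).
In Python, from bench import telemetry, snapshot, camera_params, job gives the robot as it stands. The module is installed in compiled form; this text tells all that it offers.
- The arm moves only by the shell command python3 -m jog 'ROWS' [FORCE]. ROWS is JSON, a list that holds one entry, the list of rows, each a list of 7 numbers: the shift along the tool's x, y, z in units of 50 mm (1.0 is 50 mm), then the turn, a rotation vector about the tool's x, y, z in units of 2 pi rad (1.0 is 2 pi rad), then the opening, from 0 (shut) to 1 (fully open). In form: [[[dx, dy, dz, rx, ry, rz, claw], ...]]. A call has 1 to 12 rows; each row shifts and turns the commanded pose from where the row before left it, along the tool's axes as they then stand; what a row does not reach is not made up. A row lasts 1/8 s, in which the tool goes at most 62.5 mm and 10.7 degrees, less where a joint would pass 70% of its speed; a pose out of reach is approached as far as the arm can. A call with a number of a shift or a turn outside -1 to 1 is refused whole. A call with a gripper value outside its range is refused whole. The fingers move at their own pace and stop on an object; FORCE is the grip in N (left out, the last holds). Time passes only in rows, so rows that do not move let the fingers close. It gives the time, the measured TCP pose, the force and the opening at its end, in the units of the state.
- telemetry.sense(): the state, without advancing time (a new reading comes with each control period).
- snapshot(name): name is "scene" or "top" or "wrist"; returns (picture, depth): 420x560x3 uint8, red, green, blue; 420x560 float32, mm along the optical axis (not along the pixel's ray), 0 where there is no reading.
- camera_params(name): a dict with "K" (3x3 intrinsics, pixels), "extrinsics" (4x4, takes a point from camera to world coordinates). Camera axes: x right, y down, z forward; pixel columns grow to the right and rows downward; lengths in mm; the calibration is good to about 2 mm. A picture is of the moment at which its call begins: read the wrist's pose just before it. camera_params takes no time and is no camera call; for the wrist camera it gives the pose at the moment of the call.
- job.hand_in(): hands the job in, once; it reports no verdict.
The state is a dict: "time": time; "joint_pos": joint angles; "qd": joint speeds; "joint_efforts": joint torques, N m; "tool_pos": TCP position; "tcp_rot": TCP orientation; "ft_force": force on the tool from outside, world axes, zero at the start; "wrist_torque": the same for the moment, N m; "finger_gap": finger opening in mm.
Only numpy, scipy, OpenCV 4.12 (cv2) and the standard library are available. Lean on these libraries where they do the work, as an engineer would, in place of code of your own. Each camera call takes 0.05 s, during which the arm holds its last target. There are 200 camera calls.

## Working session

There is one attempt and no reset: what is moved stays moved. The work goes in short steps, Python scripts to look and compute and a shell command to move; the robot and the scene stay as the last step left them, time stands still between calls to the robot, and variables do not carry over. Pictures are saved under pics/ and viewed, about 8 in all and at most 12, crops included, and the job is handed in when it is done.

```bash
mkdir -p pics; python3 - <<'E'
from bench import telemetry, snapshot, camera_params
import cv2,numpy as np
for n in("scene","top"):
    p,d=snapshot(n); cv2.imwrite(f"pics/{n}0.png",p[:,:,::-1]); np.save(f"{n}_d.npy",d); np.save(f"{n}_p.npy",p)
    c=camera_params(n); print(n,np.round(c["K"],1).tolist(),np.round(c["extrinsics"],3).tolist())
s=telemetry.sense(); print(s["time"],s["tool_pos"],s["tcp_rot"],s["ft_force"],s["finger_gap"])
E
```

```text
scene [[406.4, 0.0, 279.0], [0.0, 406.4, 209.8], [0.0, 0.0, 1.0]] [[0.886, 0.397, -0.24, 768.57], [0.463, -0.746, 0.478, -330.289], [0.011, -0.535, -0.845, 788.449], [0.0, 0.0, 0.0, 1.0]]
top [[472.0, 0.0, 275.5], [0.0, 472.0, 205.5], [0.0, 0.0, 1.0]] [[-0.026, -0.996, 0.089, 467.345], [-0.999, 0.028, 0.026, 19.816], [-0.028, -0.088, -0.996, 1263.099], [0.0, 0.0, 0.0, 1.0]]
0.1 [234.39945767 551.79281362 230.36823939] [-1.79908123e+02 -9.39197066e-03  1.56977109e+02] [-0.02997161 -0.0290818   0.5088894 ] 85.23257208730482
```

View pics/top0.png

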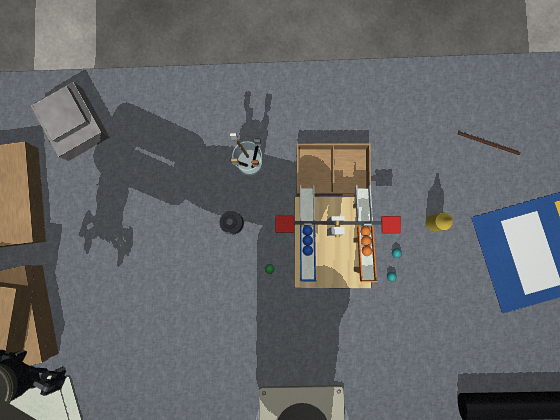

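View pics/scene0.png

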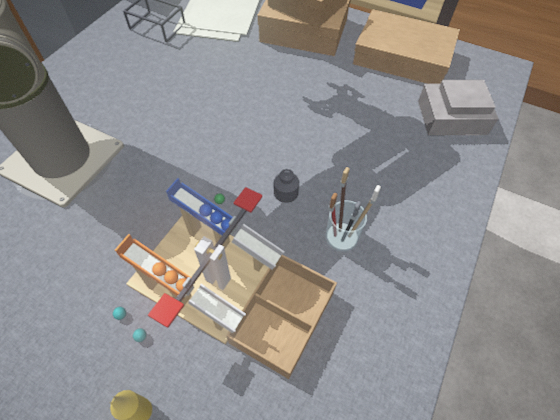

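Top view: the left pad is at (285,224) and the right pad at (391,224). The blue magazine is on the left at (308,240) and the orange on the right at (366,240). Look-alikes are green (269,268) and turquoise (397,253) and (392,277). The only red things are the two pads. The weight is at (231,222), the jar at (247,157) and the glue at (440,221). Blue is in the left lane, so I press the right pad first.

```bash
cat > h.py <<'E'
import numpy as np, cv2
from scipy.spatial.transform import Rotation as R
def world(c,d,u,v):
    K=c["K"];z=d[v,u]; P=np.stack([(u-K[0][2])*z/K[0][0],(v-K[1][2])*z/K[1][1],z,np.ones_like(z)])
    return (np.array(c["extrinsics"])@P)[:3].T
def pads(p,d,c):
    q=p.astype(int); m=((q[...,0]>120)&(q[...,1]<60)&(q[...,2]<60)).astype(np.uint8)
    n,l,s,_=cv2.connectedComponentsWithStats(m)
    for i in range(1,n):
        if s[i,4]>60:
            v,u=np.where(cv2.erode((l==i).astype(np.uint8),np.ones((3,3)))>0); w=world(c,d,u,v); k=w[:,2]>60
            print("red",s[i].tolist(),np.round(np.median(w[k],0),1),np.round(w[k].max(0),0),np.round(w[k].min(0),0))
E
python3 - <<'E'
from h import *
from bench import camera_params
for n in("scene","top"):
    c=camera_params(n);p=np.load(n+"_p.npy");d=np.load(n+"_d.npy");pads(p,d,c)
    if n=="top":
        for nm,u,v in(("weight",231,222),("glue",443,221),("jar",247,157)):
            print(nm,world(c,d,np.array([u]),np.array([v])))
p=np.load("top_p.npy")[130:310,200:480,::-1]; cv2.imwrite("pics/crop.png",cv2.resize(p,None,fx=2.8,fy=2.8))
E
```

```text
red [276, 216, 18, 16, 288] [523.7  28.4 148.4] [540.  47. 154.] [508.  10. 142.]
red [382, 216, 19, 17, 319] [ 515.3 -220.2  152.8] [ 532.   20. 1263.] [ 467. -240.  147.]
weight [[539.31827288 173.48898499  -3.43058293]]
glue [[ 521.05476309 -354.84343782  111.18787553]]
jar [[712.16919307 125.2815219   12.73256754]]
```

View pics/crop.png

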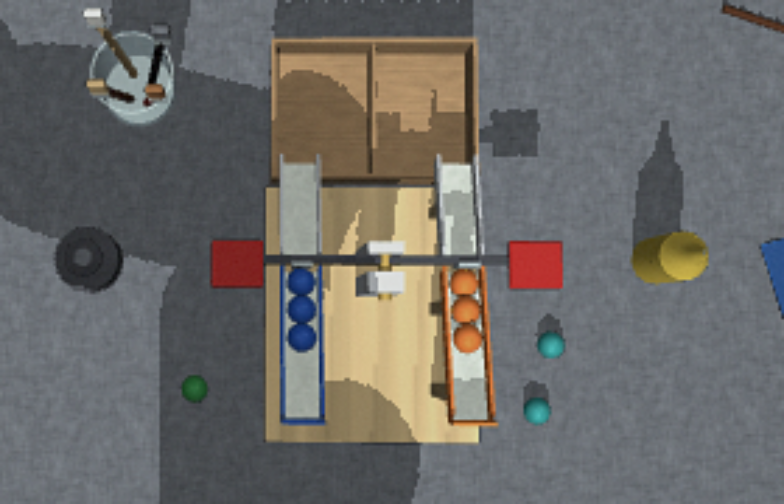

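```bash
python3 -m jog '[[[-0.62,-0.67,0,0,0,0,0],[-0.62,-0.67,0,0,0,0,0],[-0.62,-0.67,0,0,0,0,0],[-0.62,-0.67,0,0,0,0,0],[-0.62,-0.67,0,0,0,0,0],[-0.62,-0.67,0,0,0,0,0],[-0.62,-0.67,0,0,0,0,0],[-0.62,-0.67,0,0,0,0,0],[-0.62,-0.67,0,0,0,0,0],[-0.62,-0.67,0,0,0,0,0],[-0.62,-0.67,0,0,0,0,0],[-0.62,-0.67,0,0,0,0,0]]]' && python3 -m jog '[[[-0.62,-0.67,0,0,0,0,0],[-0.62,-0.67,0,0,0,0,0],[-0.62,-0.67,0,0,0,0,0],[-0.62,-0.67,0,0,0,0,0],[-0.62,-0.67,0,0,0,0,0],[-0.62,-0.67,0,0,0,0,0],[0,0,0,0,0,0,0],[0,0,0,0,0,0,0]]]'
python3 - <<'E'
from h import *
from bench import snapshot,camera_params
c=camera_params("scene");p,d=snapshot("scene");pads(p,d,c);cv2.imwrite("pics/s1.png",p[:,:,::-1])
c=camera_params("wrist");p,d=snapshot("wrist");pads(p,d,c);cv2.imwrite("pics/w1.png",p[:,:,::-1])
E
```

```text
time: 1.6
tool_pos: [419.9, 35.3, 231.1]
tcp_rot: [180.0, -0.0, 157.0]
ft_force: [1.3, -0.1, -0.5]
finger_gap: 0.1
time: 2.6
tool_pos: [512.0, -220.7, 230.6]
tcp_rot: [180.0, -0.1, 156.9]
ft_force: [-0.9, -0.3, -0.1]
finger_gap: 0.1
red [250, 188, 69, 64, 2757] [ 513.8 -219.4  152. ] [ 534. -191.  374.] [ 445. -241.  150.]
```

View pics/w1.png

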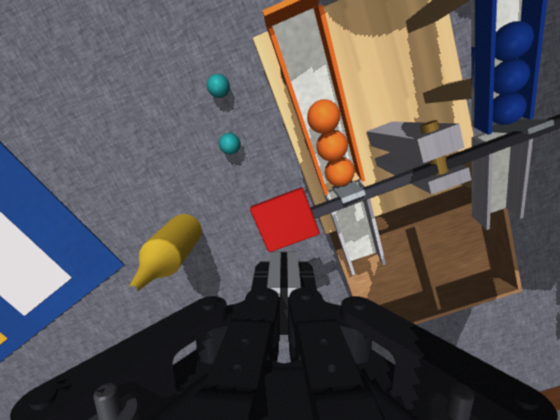

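The wrist view shows the right pad, red, at (285,220), with the orange lane next to it. The measured pad position (514,-219,152) matches the TCP, so I press down.

```bash
python3 -m jog '[[[0,0,0.5,0,0,0,0],[0,0,0.5,0,0,0,0],[0,0,0.4,0,0,0,0],[0,0,0.15,0,0,0,0],[0,0,0.15,0,0,0,0],[0,0,0.15,0,0,0,0],[0,0,0.15,0,0,0,0],[0,0,0.15,0,0,0,0],[0,0,0.15,0,0,0,0],[0,0,0.1,0,0,0,0],[0,0,0,0,0,0,0]]]'
python3 -m jog '[[[0,0,0.04,0,0,0,0],[0,0,0.04,0,0,0,0],[0,0,0,0,0,0,0]]]'
```

```text
time: 4.08
tool_pos: [512.0, -220.9, 110.7]
tcp_rot: [-180.0, -0.1, 157.0]
ft_force: [0.2, -0.3, -0.2]
finger_gap: 0.3
time: 4.45
tool_pos: [512.4, -221.0, 107.3]
tcp_rot: [-180.0, 0.0, 157.0]
ft_force: [0.8, 0.8, 0.1]
finger_gap: 0.0
```

```bash
python3 -m jog '[[[0,0,0.04,0,0,0,0],[0,0,0.04,0,0,0,0],[0,0,0,0,0,0,0]]]'
python3 - <<'E'
from h import *
from bench import snapshot,camera_params
o=[]
for n in("scene","top"):
    c=camera_params(n);p,d=snapshot(n);pads(p,d,c);o.append(p[:,:,::-1])
cv2.imwrite("pics/s2.png",np.hstack([o[0][150:400,80:380],cv2.resize(o[1][130:310,220:480],(361,250))]))
E
```

```text
time: 4.82
tool_pos: [513.2, -221.5, 105.3]
tcp_rot: [-180.0, 0.1, 157.0]
ft_force: [-3.2, 1.0, 12.5]
finger_gap: 0.2
```

View pics/s2.png

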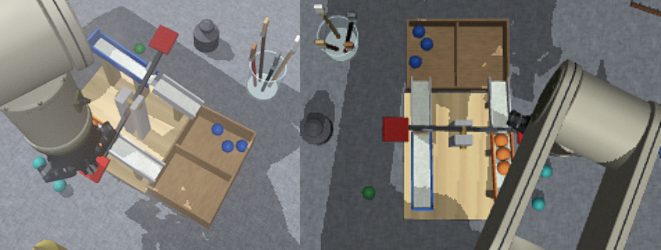

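Three blue marbles lie in their compartment (left crop around (228,140), right crop around (422,45)). The orange ones are still held at (502,155), and the left end of the gate is up. I lift and cross to the left pad.

```bash
python3 -m jog '[[[0,0,-0.3,0,0,0,0],[0,0,-0.8,0,0,0,0],[0,0,-0.9,0,0,0,0],[0,0,-0.8,0,0,0,0],[0.29,0.76,0,0,0,0,0],[0.29,0.76,0,0,0,0,0],[0.29,0.76,0,0,0,0,0],[0.28,0.76,0,0,0,0,0],[0.28,0.76,0,0,0,0,0],[0.29,0.76,0,0,0,0,0],[0,0,0,0,0,0,0],[0,0,0,0,0,0,0]]]'
python3 - <<'E'
from h import *
from bench import snapshot,camera_params
c=camera_params("wrist");p,d=snapshot("wrist");pads(p,d,c);cv2.imwrite("pics/w2.png",p[:,:,::-1])
E
```

```text
time: 6.42
tool_pos: [522.3, 22.2, 243.5]
tcp_rot: [-180.0, 0.0, 157.0]
ft_force: [-0.3, -0.6, 0.1]
finger_gap: 0.2
red [243, 202, 73, 59, 2657] [520.7  21.4 194.7] [542.  51. 386.] [455.  -0. 185.]
red [50, 259, 44, 37, 930] [ 514.4 -210.8  107.1] [533.  51. 386.] [ 455. -232.   98.]
```

View pics/w2.png

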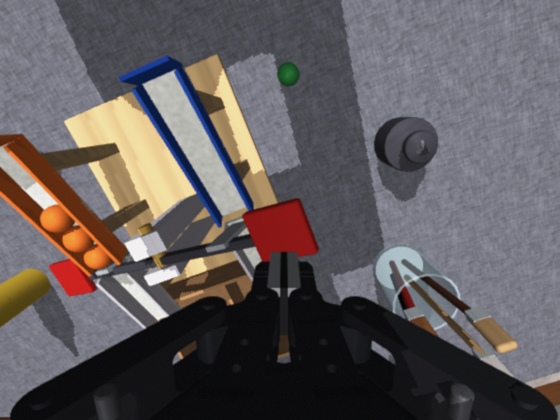

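The wrist view shows the raised left pad at (280,228), measured at (521,21,195), which is under the TCP. The weight (405,143) and jar (405,280) are clear. I press down.

```bash
python3 -m jog '[[[0,0,0.4,0,0,0,0],[0,0,0.4,0,0,0,0],[0,0,0.2,0,0,0,0],[0,0,0.2,0,0,0,0],[0,0,0.2,0,0,0,0],[0,0,0.2,0,0,0,0],[0,0,0.2,0,0,0,0],[0,0,0.2,0,0,0,0],[0,0,0.2,0,0,0,0],[0,0,0.2,0,0,0,0],[0,0,0.2,0,0,0,0],[0,0,0,0,0,0,0]]]'
python3 -m jog '[[[0,0,0.1,0,0,0,0],[0,0,0.06,0,0,0,0],[0,0,0.04,0,0,0,0],[0,0,0,0,0,0,0],[0,0,0,0,0,0,0]]]'
```

```text
time: 7.98
tool_pos: [521.5, 22.6, 112.0]
tcp_rot: [-180.0, -0.1, 157.0]
ft_force: [0.1, 0.1, 0.2]
finger_gap: -0.4
time: 8.6
tool_pos: [524.5, 22.7, 107.7]
tcp_rot: [179.9, 0.3, 157.0]
ft_force: [-10.2, 1.9, 27.7]
finger_gap: -0.1
```

```bash
python3 -m jog '[[[0,0,-0.3,0,0,0,0],[0,0,-0.8,0,0,0,0],[0,0,-0.8,0,0,0,0],[0,0,-0.8,0,0,0,0],[0.3,0.8,0,0,0,0,0],[0.3,0.8,0,0,0,0,0],[0.3,0.8,0,0,0,0,0],[0.3,0.8,0,0,0,0,0],[0,0,0,0,0,0,0],[0,0,0,0,0,0,0],[0,0,0,0,0,0,0],[0,0,0,0,0,0,0]]]'
python3 - <<'E'
from h import *
from bench import snapshot,camera_params
p,d=snapshot("scene");q,_=snapshot("top")
cv2.imwrite("pics/s3.png",np.hstack([p[150:420,80:400,::-1],cv2.resize(q[130:310,220:480,::-1],(390,270))]))
E
```

```text
time: 10.1
tool_pos: [529.9, 192.2, 238.4]
tcp_rot: [-180.0, 0.0, 156.9]
ft_force: [-0.0, -0.4, 0.0]
finger_gap: 0.0
```

View pics/s3.png

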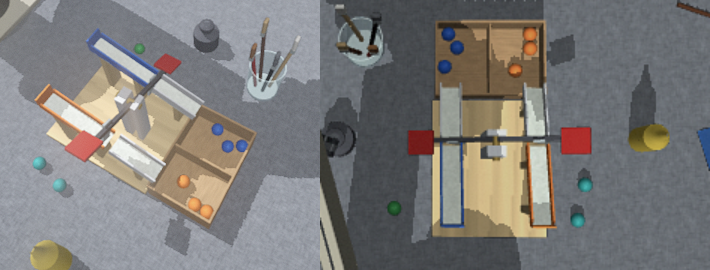

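All six marbles are in the right compartments: blue at about (453,50) and orange at about (525,50) in the right crop. I'll wait briefly, check that they are still, and hand in.

```bash
python3 -m jog '[[[0,0,0,0,0,0,0],[0,0,0,0,0,0,0],[0,0,0,0,0,0,0],[0,0,0,0,0,0,0],[0,0,0,0,0,0,0],[0,0,0,0,0,0,0],[0,0,0,0,0,0,0],[0,0,0,0,0,0,0],[0,0,0,0,0,0,0],[0,0,0,0,0,0,0]]]'
python3 - <<'E'
from h import *
from bench import snapshot,job
def cen():
    q=snapshot("top")[0][140:200,290:375].astype(int); r,g,b=q[...,0],q[...,1],q[...,2]
    return [np.round(cv2.connectedComponentsWithStats(m.astype(np.uint8))[3][1:],1).tolist() for m in((b>r+50,(r>g+75)&(b<90)))]
a=cen()
for _ in range(8): b=cen()
print(a,b,sep="\n")
if a==b: job.hand_in(); print("handed in")
E
```

```text
time: 11.45
tool_pos: [529.7, 193.2, 238.3]
tcp_rot: [-180.0, 0.0, 157.0]
ft_force: [-0.8, 0.5, 0.5]
finger_gap: 0.3
[[[15.2, 12.2], [20.8, 21.3], [12.5, 34.1]], [[69.6, 12.6], [69.7, 22.3], [59.6, 35.7]]]
[[[15.2, 12.2], [20.8, 21.3], [12.5, 34.1]], [[69.6, 12.6], [69.7, 22.2], [59.7, 35.7]]]
```

The blob centres differ by only 0.1 px over 0.4 s, which is image noise, so the marbles are at rest. Handing in.

```bash
python3 -c "
from bench import job; job.hand_in()"
```

```text
the job is handed in; nothing more can be done
```

The job is done and handed in at about 12 s of the 42 s allowed. I pressed the right pad to its stop and all three blue marbles ran into their compartment while the orange stayed held. Then I pressed the left pad to its stop, the orange ran down the other chute, and I moved the arm clear.

**Last checks:**
- **Marbles:** the top camera showed three blue and three orange marbles in the right compartments. They were still, with blob centres shifting at most 0.1 px over 0.4 s. My check script wanted an exact match and so did not hand in. I judged the difference to be image noise and handed in by hand.
- **Forces:** the highest force reading at the end of a move was about 30 N, on the left pad at its stop, well under the 120 N wrist limit.
- **Other objects:** the jar, weight and glue bottle looked unmoved in the pictures. I did not measure their positions at the end.

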